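# Set the polishing drive to high gear and start it

### The job

Get the polishing drive running in high gear: with a fingertip or the outside of the fingers, push the upright paddle of its gear lever from off, past the first stop (low), until it sits in the second stop (high); then press the flat round start button fully down, let it go and move clear. Only touch and push: do not pinch the lever, do not lift or shove the drive, do not press the mushroom-headed stop button, do not press start before the lever is in high, and leave the other things on the bench where they are.

Things in the scene. Friction and masses are not known exactly. Their poses are not given: they have to be found in the camera images.
- drive: Loose two-speed polishing drive, 2.5 to 4 kg. Base 170 (x) x 240 mm (y); origin under its centre, z up, -x its front. Grey control deck 70 mm above the bench, x -90 to +15, y +-112 mm: lever on the +y half, start button at (-45, -35), stop button at (-45, -88) mm. Behind it, x +10 to +86 mm, a finned motor (top 92 mm) and, at y +114 to +132, a cork wheel (top 87 mm).
- lever (a joint): Gear lever, rad; swings level about a vertical pivot at (0, 55) mm in the drive's frame. 0 off (paddle towards +y), 0.55 first stop, low (lever along -x, one stud), 1.10 second stop, high (paddle towards -y, two studs); hard ends 0.03 beyond. A spring detent draws it into the nearest stop (crests near 0.28 and 0.83, past which it snaps on) and holds it; pushing it over takes about 5 N at the paddle.
- lever_paddle (a point): Centre of the lever's black upright paddle, 62 mm from the pivot, 96 mm above the bench. Paddle 24 mm along the lever, 14 mm thick across it (the swing direction), 44 mm tall (74 to 118 mm above the bench). Site x axis: along the lever towards the pivot; y axis: across it, pointing back towards off.
- lever_push_half: Half of the paddle (7 mm thick) that faces back towards off: the side to push on to go to high. Origin at the paddle's centre, fixed to the lever.
- lever_lead_half: The other half of the paddle, facing towards high. Both halves pressed by the fingers at once counts as pinching. Origin at the paddle's centre.
- start_button (a joint): Travel of the start button in m: 0 up, 0.006 fully down; springs back; about 4 N presses it fully.
- start_button_top (a point): Centre of the top of the flat round grey start button, radius 13 mm, 92 mm above the bench, 10 mm proud of its black collar, at (-45, -35) mm in the drive's frame. It is pressed straight down.
- stop_button (a joint): Travel of the stop button in m: 0 up, 0.006 fully down. A grey mushroom head of radius 19 mm at (-45, -88) mm in the drive's frame, its top 105 mm above the bench, the taller and wider of the two buttons. Not to be pressed.
- ring_signet: Signet ring, 22 x 23 x 14 mm, lying loose before the drive; origin under its centre. Bystander.
- copper_disc: Bent piece of copper strip, 19 x 20 x 7 mm, loose before the drive; origin under its centre. Bystander.
- punch: Doming punch, 12 x 61 x 12 mm, lying loose before the drive; origin under its centre. Bystander.
- hook_tool: Bent key with a dark grip, 32 x 83 x 6 mm, lying loose right of the drive; origin under its centre. Bystander.
- swage_block: Grooved steel block, 42 x 86 x 42 mm, standing loose right of the drive; origin under its centre. Bystander.
- wood_block: Brown hardwood block, 71 x 105 x 63 mm, standing loose left of the drive; origin under its centre. Bystander.

How it is judged:
By the outcome, as a careful person would: the job done as asked, in the order asked, and still so for the second after the job is handed in, with the robot touching nothing.
It also fails if it takes over 43 s, if anything falls off the work surface, if the arm or the gripper's body presses on something with over 40 N, if the wrist force passes 120 N, or if a joint passes its speed limit or range.

### The arm

A 7-joint arm with a two-finger parallel gripper is mounted at the origin on a cart in front of the work surface, level with it; the furniture and walls round the work are solid. World frame = base frame: x ahead of the robot, y to its left, z up, the work surface at z = 0. Lengths are in m, angles in rad, forces in N, time in s.
With the tool pointing down it reaches from about 0.425 to 0.95 m from the base axis. Payload 4.7 kg.
Tool frame: the origin (TCP) lies where the fingers leave the gripper's body, on its centre line; the fingertips stand 73 mm ahead of it and the grasp point (between the pads) lies 54 mm ahead of it; z points along the fingers, y is the direction in which the jaws open and shut (so a half turn about z gives the same grasp; the last joint's range is limited). The gripper opens to 85 mm and grips with 20 to 120 N. Pads are 22 mm wide; open, the fingers measure 114 mm over their backs; the gripper's body (76 mm by 85 mm) begins 54 mm behind the grasp point. The pads swing forward as they close: fully open they stand 13 mm farther back than shut.
Start: joints at [-1.361, 0.469, -0.049, 1.532, 0.024, 1.141, -0.082], TCP at [0.16, 0.656, 0.304] pointing down, gripper open.
Joint ranges: [-2.59, 2.59], [-0.33, 1.99], [-1.39, 1.29], [0.1, 2.45], [-1.04, 4.18], [0.21, 1.99], [-2.66, 2.66]. Speed limits (rad/s): [2.57, 2.57, 3.14, 3.14, 3.14, 3.14, 3.14].

### API

Orientations are given as a unit quaternion [x, y, z, w].
In Python, from rig import robot gives the robot as it stands.
- The arm moves only by the tool move_arm, never from a script. Its argument "rows" is a list of rows, each an object with "fingers": the opening, from 0 (shut) to 1 (fully open); "delta_pos": the shift along the tool's x, y, z in cm, a list of three; "spin": the turn about the tool's z in rad. A call has exactly 8 rows; each row is the pose to reach, as a shift and turn from the pose commanded when the call began, along the tool's axes at that moment; what a row does not reach only later rows make up. A row lasts 1/8 s, in which the tool goes at most 62.5 mm and 10.7 degrees, less where a joint would pass 70% of its speed; a pose out of reach is approached as far as the arm can. A call with a gripper value outside its range is refused whole. The fingers move at their own pace and stop on an object; "squeeze" is the grip in N (left out, the last holds). Time passes only in rows, so rows that repeat a pose let the fingers close, or fill a call up. It gives the time, the measured TCP pose, the force and the opening at its end, in the units of the state.
- robot.sense(): the state, without advancing time (a new reading comes with each control period).
- robot.grab_frame(name): name is "scene" or "top" or "wrist"; returns the picture (384x512x3 uint8, red, green, blue); there is no depth.
- robot.camera_info(name): a dict with "camera_matrix" (3x3 intrinsics, pixels), "cam_to_world" (4x4, takes a point from camera to world coordinates). Camera axes: x right, y down, z forward; pixel columns grow to the right and rows downward; lengths in m; the calibration is good to about 2 mm. A picture is of the moment at which its call begins: read the wrist's pose just before it. camera_info takes no time and is no camera call; for the wrist camera it gives the pose at the moment of the call.
- robot.close_job(): hands the job in, once; it reports no verdict.
The state is a dict: "time_s": time; "joint_positions": joint angles; "qd": joint speeds; "joint_efforts": joint torques, N m; "tcp_pos": TCP position; "ee_rot": TCP orientation; "wrist_force": force on the tool from outside, world axes, zero at the start; "ft_torque": the same for the moment, N m; "width": opening from 0.0 (shut) to 1.0 (fully open).
Only numpy, scipy, OpenCV 4.12 (cv2) and the standard library are available. Lean on these libraries where they do the work, as an engineer would, in place of code of your own. Each camera call takes 0.05 s, during which the arm holds its last target.

## Working session

There is one attempt and no reset: what is moved stays moved. The work goes in short steps, Python scripts to look and compute and a tool call to move; the robot and the scene stay as the last step left them, time stands still between calls to the robot, and variables do not carry over. Pictures are saved under pics/ and viewed, and the job is handed in when it is done.

Besides the shell and the picture viewer there is one more tool, called after "Call:" by a JSON object that holds its "name" and its "arguments". move_arm: Moves the arm, as the interface text tells. Its arguments: {"type":"object","properties":{"rows":{"type":"array"},"squeeze":{"type":"number"}},"required":["rows"]}

```bash
ls; mkdir -p pics
python3 - <<'E'
from rig import robot
import cv2,numpy as np
s=robot.sense();print(s['time_s'],s['tcp_pos'],s['ee_rot'],s['width'])
for n in ("scene","top"):
    i=robot.camera_info(n);print(n,np.round(i['camera_matrix'],1).tolist(),np.round(i['cam_to_world'],4).tolist())
    cv2.imwrite(f'pics/{n}0.png',robot.grab_frame(n)[:,:,::-1])
E
```

```text
pics
0.0 [0.15948416 0.65541278 0.30284488] [ 1.19075919e-01  9.92884639e-01 -1.00378340e-03 -1.04357941e-04] 0.9966837280901718
scene [[382.4, 0.0, 253.3], [0.0, 382.4, 193.7], [0.0, 0.0, 1.0]] [[0.7735, -0.4519, 0.4443, 0.1467], [-0.6335, -0.5342, 0.5597, -0.4423], [-0.0155, -0.7144, -0.6996, 0.7058], [0.0, 0.0, 0.0, 1.0]]
top [[452.9, 0.0, 251.5], [0.0, 452.9, 187.4], [0.0, 0.0, 1.0]] [[-0.0138, -0.9802, 0.1976, 0.3072], [-0.9999, 0.0126, -0.0074, 0.0732], [0.0047, -0.1977, -0.9803, 1.1998], [0.0, 0.0, 0.0, 1.0]]
```

View pics/scene0.png

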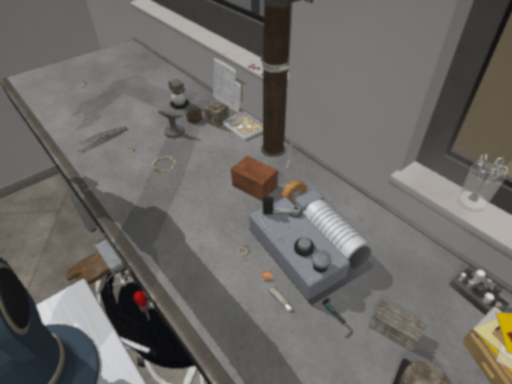

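View pics/top0.png

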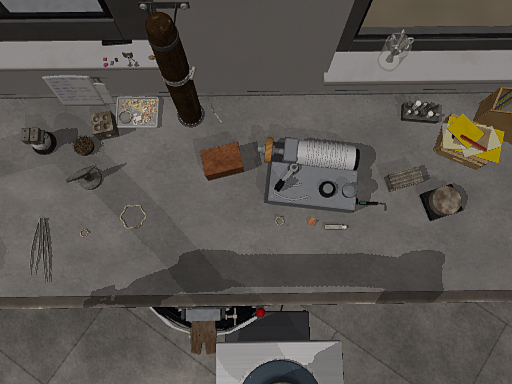

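Run:
```python
import cv2
a=cv2.imread('pics/top0.png')[125:245,195:395];cv2.imwrite('pics/topz.png',cv2.resize(a,None,fx=4,fy=4,interpolation=cv2.INTER_CUBIC))
a=cv2.imread('pics/scene0.png')[145:325,220:390];cv2.imwrite('pics/scz.png',cv2.resize(a,None,fx=3.3,fy=3.3,interpolation=cv2.INTER_CUBIC))
```

```text
(no output)
```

View pics/topz.png

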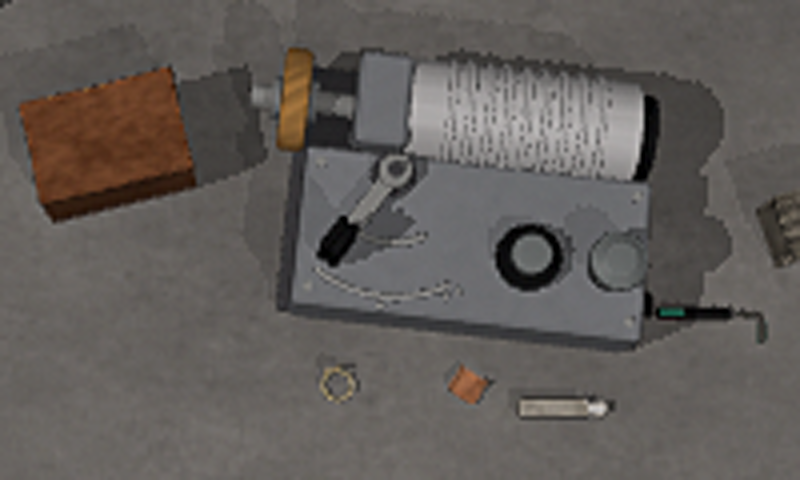

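View pics/scz.png

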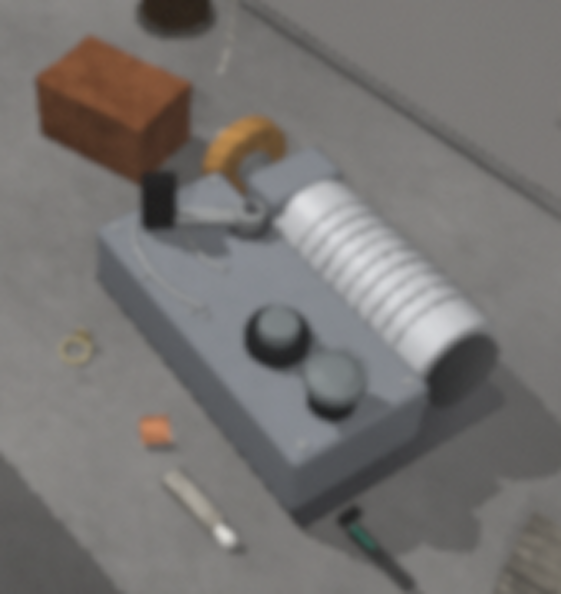

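```bash
cat > h.py <<'E'
import numpy as np
from rig import robot
def ray(n,u,v,z,info=None):
    i=info or robot.camera_info(n);K=np.array(i['camera_matrix']);T=np.array(i['cam_to_world'])
    d=T[:3,:3]@np.linalg.solve(K,[u,v,1.]);o=T[:3,3];return o+d*(z-o[2])/d[2]
def fit(P,Q): # drive pts->world
    P=np.array(P);Q=np.array(Q)
    p=P.mean(0);q=Q.mean(0);A=P-p;B=Q-q
    th=np.arctan2((A[:,0]*B[:,1]-A[:,1]*B[:,0]).sum(),(A*B).sum())
    R=np.array([[np.cos(th),-np.sin(th)],[np.sin(th),np.cos(th)]])
    return th,R,q-R@p,(A@R.T-B)
E
python3 - <<'E'
from h import *
t=lambda x,y:(195+(x-1.5)/4,125+(y-1.5)/4)
s=lambda x,y:(220+(x-1)/3.3,145+(y-1)/3.3)
top=dict(start=(t(534,254),.092),stop=(t(618,261),.105),nl=(t(292,302),.07),nr=(t(635,340),.07),padTop=(t(340,234),.118),piv=(t(396,166),.088))
sc=dict(start=(s(281,328),.092),stop=(s(335,378),.105),nl=(s(101,235),.07),nr=(s(291,463),.07),padTop=(s(158,178),.118),piv=(s(252,208),.088))
loc=dict(start=(-.045,-.035),stop=(-.045,-.088),nl=(-.09,.112),nr=(-.09,-.112),piv=(0,.055))
for n,d in (("top",top),("scene",sc)):
    W={k:ray(n,*uv,z)[:2] for k,(uv,z) in d.items()}
    print(n,{k:np.round(v,4).tolist() for k,v in W.items()})
    th,R,o,res=fit([loc[k] for k in loc],[W[k] for k in loc]);print(th,o,np.round(res*1000,1).tolist())
    print('pad local',R.T@(W['padTop']-o))
E
```

```text
top {'start': [0.5261, -0.1263], 'stop': [0.5185, -0.1756], 'nl': [0.5015, 0.0244], 'nr': [0.4743, -0.1914], 'padTop': [0.5349, -0.0037], 'piv': [0.5847, -0.0424]}
-0.13665041707430306 [ 0.57636236 -0.09611594] [[0.9, 1.6], [1.3, -1.6], [1.0, 2.7], [-2.4, -3.4], [-0.9, 0.7]]
pad local [-0.05364225  0.08593938]
scene {'start': [0.5237, -0.1309], 'stop': [0.5139, -0.1834], 'nl': [0.5001, 0.0155], 'nr': [0.4722, -0.1934], 'padTop': [0.5338, -0.004], 'piv': [0.5832, -0.0439]}
-0.14103343321821493 [ 0.57400231 -0.10134177] [[0.8, 1.2], [3.2, 1.2], [0.6, 6.7], [-3.1, -6.2], [-1.5, -2.9]]
pad local [-0.05348581  0.09075744]
```

```bash
cat >> h.py <<'E'
from scipy.spatial.transform import Rotation as Ro
TH=-0.139;O=np.array([.5755,-.098])
RD=np.array([[np.cos(TH),-np.sin(TH)],[np.sin(TH),np.cos(TH)]])
def d2w(x,y,z): return np.r_[O+RD@[x,y],z]
def delta(w,s=None):
    s=s or robot.sense();return np.round(Ro.from_quat(s['ee_rot']).inv().apply(np.array(w)-s['tcp_pos'])*100,2)
E
python3 - <<'E'
from h import *
for w in ([.33,.5,.3],[.44,.33,.3],d2w(-.057,.16,.25),d2w(-.057,.16,.165)): print(np.round(w,3),delta(w))
print(ray('top',190,125,0))
E
```

```text
[0.33 0.5  0.3 ] [-20.24 -11.07   0.32]
[0.44 0.33 0.3 ] [-34.95 -24.99   0.34]
[0.541 0.068 0.25 ] [-50.97 -48.01   5.39]
[0.541 0.068 0.165] [-50.97 -48.    13.89]
[0.72794303 0.23265423 0.        ]
```

Call:
{"name": "move_arm", "arguments": {"rows": [{"fingers":0,"delta_pos":[-4,-2,0],"spin":0},{"fingers":0,"delta_pos":[-9,-5,0],"spin":0},{"fingers":0,"delta_pos":[-14,-8,0],"spin":-0.05},{"fingers":0,"delta_pos":[-19,-11,0],"spin":-0.1},{"fingers":0,"delta_pos":[-23,-14.5,0],"spin":-0.1},{"fingers":0,"delta_pos":[-27,-18,0],"spin":-0.1},{"fingers":0,"delta_pos":[-31,-21.5,0],"spin":-0.1},{"fingers":0,"delta_pos":[-35,-25,0],"spin":-0.1}]}}

```text
time_s: 1.1
tcp_pos: [0.4412, 0.3285, 0.3037]
ee_rot: [0.069, 0.998, -0.0, -0.0]
wrist_force: [0.0, 0.5, 0.0]
width: 0.004
```

Run:
```python
from h import *
s=robot.sense();print(s['time_s'],s['tcp_pos'],s['ee_rot'],s['width'],s['wrist_force'])
R=Ro.from_quat(s['ee_rot']).as_matrix();print('tool y vs drive y',np.arctan2(R[1,1],R[0,1])-(np.pi/2+TH))
print(delta(d2w(-.057,.16,.25)))
```

```text
1.1 [0.4412098  0.32853224 0.3036599 ] [ 6.92848819e-02  9.97596900e-01 -8.31488055e-05 -1.50782753e-04] 0.00375909767105021 [0.0105059  0.4607539  0.01768141]
tool y vs drive y 0.0003191560239710345
[-13.5  -24.38   5.37]
```

Call:
{"name": "move_arm", "arguments": {"rows": [{"fingers":0,"delta_pos":[-2.2,-4,1],"spin":0},{"fingers":0,"delta_pos":[-4.4,-8,2],"spin":0},{"fingers":0,"delta_pos":[-6.6,-12,3],"spin":0},{"fingers":0,"delta_pos":[-8.8,-16,4],"spin":0},{"fingers":0,"delta_pos":[-11,-20,5],"spin":0},{"fingers":0,"delta_pos":[-13,-23.5,5.4],"spin":0},{"fingers":0,"delta_pos":[-13.5,-24.4,5.4],"spin":0},{"fingers":0,"delta_pos":[-13.5,-24.4,5.4],"spin":0}]}}

```text
time_s: 2.1
tcp_pos: [0.5404, 0.0697, 0.2497]
ee_rot: [0.07, 0.998, 0.0, -0.0]
wrist_force: [-0.2, 0.9, 0.1]
width: -0.001
```

Run:
```python
from h import *
import cv2
s=robot.sense();print(s['time_s'],s['tcp_pos'],s['wrist_force'])
i=robot.camera_info('wrist');print(np.round(i['camera_matrix'],1).tolist(),np.round(i['cam_to_world'],3).tolist())
for n in ('wrist','scene','top'):
    f=robot.grab_frame(n)[:,:,::-1]
    cv2.imwrite(f'pics/{n}1.png',f)
a=np.hstack([cv2.resize(cv2.imread('pics/scene1.png')[145:325,210:390],(540,540)),])
cv2.imwrite('pics/s1z.png',a)
```

```text
2.1 [0.54042161 0.06973531 0.24969443] [-0.20335078  0.91960661  0.09329384]
[[344.5, 0.0, 247.7], [0.0, 344.5, 188.7], [0.0, 0.0, 1.0]] [[0.14, 0.941, 0.308, 0.461], [0.99, -0.133, -0.043, 0.081], [0.0, 0.311, -0.95, 0.32], [0.0, 0.0, 0.0, 1.0]]
```

View pics/wrist1.png

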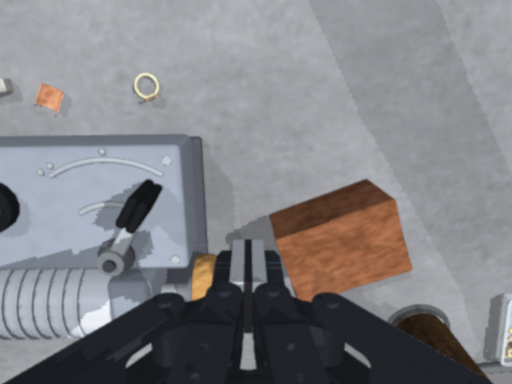

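View pics/s1z.png

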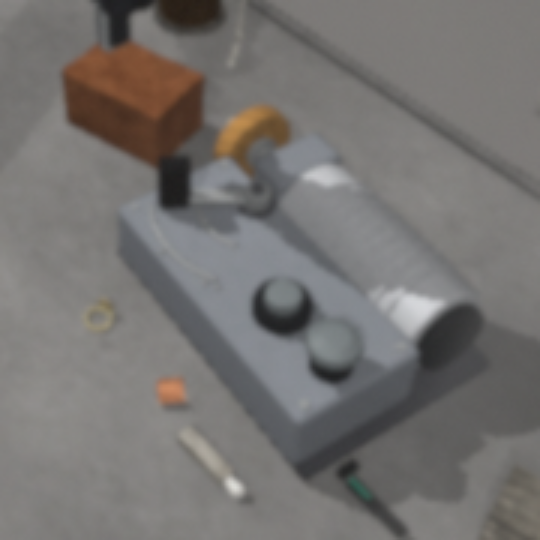

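Run:
```python
from h import *
for nm,u,v,z in (('padtop',151,190,.118),('deck fl',189,137,.07),('pivot',114,262,.088)):
    w=ray('wrist',u,v,z);print(nm,w,RD.T@(w[:2]-O))
print('tcp local',RD.T@(robot.sense()['tcp_pos'][:2]-O), delta(d2w(-.057,.16,.163)))
```

```text
padtop [0.51923775 0.01393789 0.118     ] [-0.07122891  0.10306296]
deck fl [0.49700321 0.03429236 0.07      ] [-0.09606918  0.12014046]
pivot [ 0.58073811 -0.03705834  0.088     ] [-0.00325605  0.06107963]
tcp local [-0.05858359  0.16311733] [-0.16 -0.32  8.69]
```

Call:
{"name": "move_arm", "arguments": {"rows": [{"fingers":0,"delta_pos":[0,0,2],"spin":0},{"fingers":0,"delta_pos":[0,0,4.5],"spin":0},{"fingers":0,"delta_pos":[0,0,7],"spin":0},{"fingers":0,"delta_pos":[0,0,8.7],"spin":0},{"fingers":0,"delta_pos":[0,-0.7,8.7],"spin":0},{"fingers":0,"delta_pos":[0,-1.4,8.7],"spin":0},{"fingers":0,"delta_pos":[0,-2.0,8.7],"spin":0},{"fingers":0,"delta_pos":[0,-2.5,8.7],"spin":0}]}}

```text
time_s: 3.25
tcp_pos: [0.5373, 0.0444, 0.1636]
ee_rot: [0.07, 0.998, 0.0, 0.001]
wrist_force: [0.3, -0.2, 0.4]
width: -0.006
```

```bash
cat > look.py <<'E'
import sys,cv2
from h import *
k=sys.argv[1]
s=robot.sense();print(s['time_s'],s['tcp_pos'],s['wrist_force'],'local',RD.T@(s['tcp_pos'][:2]-O))
f={n:robot.grab_frame(n)[:,:,::-1] for n in ('wrist','scene','top')}
for n in f: cv2.imwrite(f'pics/{n}{k}.png',f[n])
b=[cv2.resize(f['scene'][165:285,225:365],(400,343),interpolation=cv2.INTER_CUBIC),cv2.resize(f['top'][125:228,260:380],(400,343),interpolation=cv2.INTER_CUBIC)]
cv2.imwrite(f'pics/z{k}.png',np.hstack(b))
E
python3 look.py 2
```

```text
3.25 [0.5373057  0.04442249 0.16358729] [ 0.30996719 -0.19663746  0.37574033] local [-0.05755896  0.1357569 ]
```

View pics/z2.png

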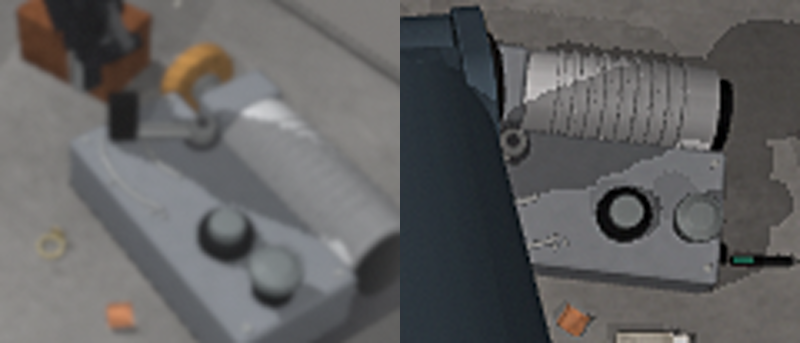

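View pics/wrist2.png

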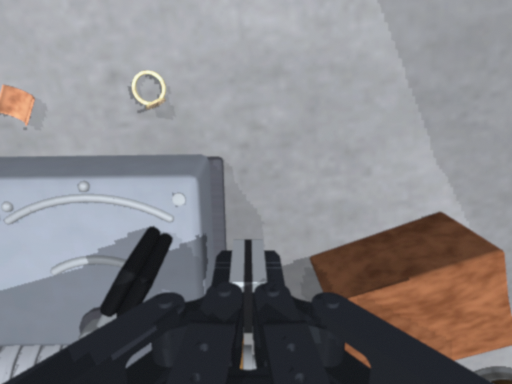

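Call:
{"name": "move_arm", "arguments": {"rows": [{"fingers":0,"delta_pos":[0,-0.5,0],"spin":0},{"fingers":0,"delta_pos":[0,-1.0,0],"spin":0},{"fingers":0,"delta_pos":[0,-1.5,0],"spin":0},{"fingers":0,"delta_pos":[0,-1.9,0],"spin":0},{"fingers":0,"delta_pos":[0,-2.3,0],"spin":0},{"fingers":0,"delta_pos":[0,-2.7,0],"spin":0},{"fingers":0,"delta_pos":[0,-3.1,0],"spin":0},{"fingers":0,"delta_pos":[0,-3.5,0],"spin":0}]}}

```text
time_s: 4.4
tcp_pos: [0.5302, 0.0149, 0.1625]
ee_rot: [0.068, 0.998, 0.003, -0.003]
wrist_force: [-6.1, 9.0, 3.2]
width: -0.0
```

```bash
python3 look.py 3
```

```text
4.4 [0.53016034 0.01487247 0.16254503] [-6.13387004  9.03101807  3.18678797] local [-0.06054116  0.10550188]
```

View pics/z3.png

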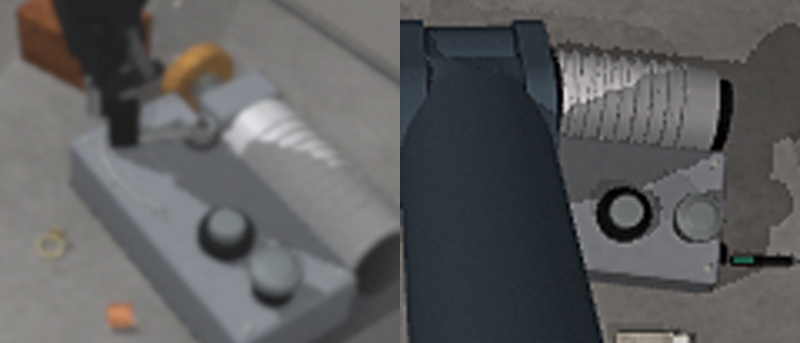

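View pics/wrist3.png

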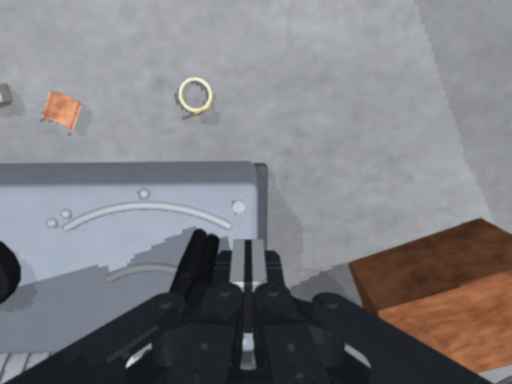

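Call:
{"name": "move_arm", "arguments": {"rows": [{"fingers":0,"delta_pos":[0.15,-0.4,0],"spin":0},{"fingers":0,"delta_pos":[0.3,-0.8,0],"spin":0},{"fingers":0,"delta_pos":[0.4,-1.1,0],"spin":0},{"fingers":0,"delta_pos":[0.5,-1.4,0],"spin":0},{"fingers":0,"delta_pos":[0.6,-1.7,0],"spin":0},{"fingers":0,"delta_pos":[0.65,-2.0,0],"spin":0},{"fingers":0,"delta_pos":[0.7,-2.3,0],"spin":0},{"fingers":0,"delta_pos":[0.7,-2.6,0],"spin":0}]}}

```text
time_s: 5.55
tcp_pos: [0.5217, -0.0146, 0.1629]
ee_rot: [0.069, 0.998, 0.0, 0.0]
wrist_force: [0.4, 1.0, -0.5]
width: 0.0
```

```bash
python3 look.py 4
```

```text
5.55 [ 0.52166262 -0.0145695   0.1628919 ] [ 0.43046232  0.98360769 -0.51900603] local [-0.06487765  0.07516649]
```

View pics/z4.png

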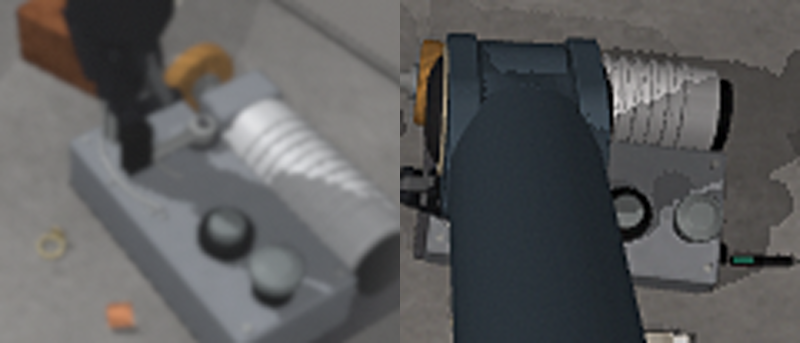

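View pics/wrist4.png

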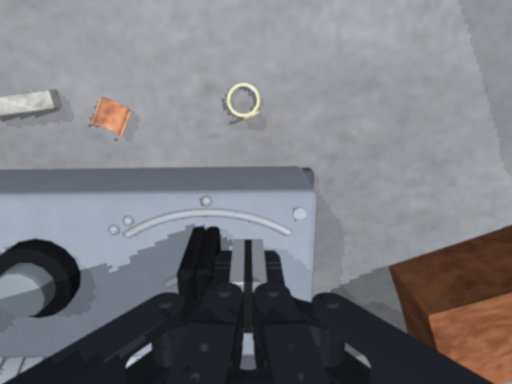

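Call:
{"name": "move_arm", "arguments": {"rows": [{"fingers":0,"delta_pos":[0,-0.3,0],"spin":0},{"fingers":0,"delta_pos":[0,-0.6,0],"spin":0},{"fingers":0,"delta_pos":[-0.1,-0.9,0],"spin":0},{"fingers":0,"delta_pos":[-0.2,-1.2,0],"spin":0},{"fingers":0,"delta_pos":[-0.3,-1.5,0],"spin":0},{"fingers":0,"delta_pos":[-0.4,-1.75,0],"spin":0},{"fingers":0,"delta_pos":[-0.5,-2.0,0],"spin":0},{"fingers":0,"delta_pos":[-0.5,-2.0,0],"spin":0}]}}

```text
time_s: 6.7
tcp_pos: [0.5246, -0.0359, 0.1631]
ee_rot: [0.07, 0.998, -0.0, 0.001]
wrist_force: [-0.0, 0.1, 0.5]
width: 0.001
```

```bash
python3 look.py 5
```

```text
6.7 [ 0.52455574 -0.0358942   0.16311889] [-0.03412755  0.08047959  0.45455241] local [-0.05905784  0.05444832]
```

View pics/z5.png

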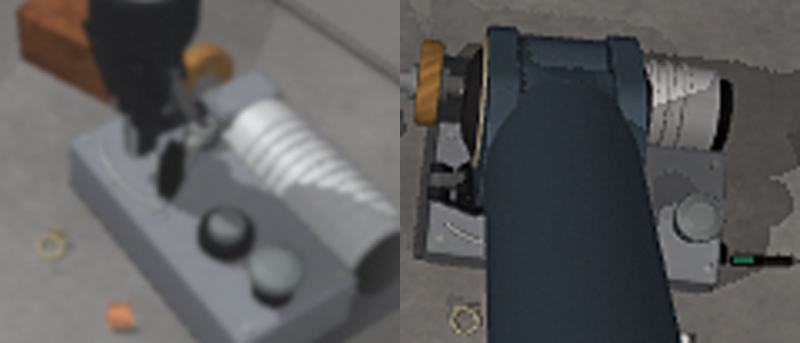

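View pics/wrist5.png

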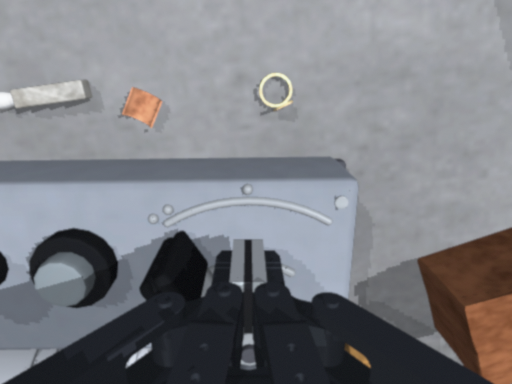

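Call:
{"name": "move_arm", "arguments": {"rows": [{"fingers":0,"delta_pos":[0,0.5,0],"spin":0},{"fingers":0,"delta_pos":[0,1.0,0],"spin":0},{"fingers":0,"delta_pos":[0,1.5,-1],"spin":0},{"fingers":0,"delta_pos":[0,3,-4],"spin":0},{"fingers":0,"delta_pos":[0,6,-7],"spin":0},{"fingers":0,"delta_pos":[0,10,-8],"spin":0},{"fingers":0,"delta_pos":[0,14,-8],"spin":0},{"fingers":0,"delta_pos":[0,14,-8],"spin":0}]}}

```text
time_s: 7.85
tcp_pos: [0.5433, 0.1083, 0.2437]
ee_rot: [0.066, 0.998, 0.001, 0.001]
wrist_force: [-0.6, -0.3, -0.4]
width: -0.003
```

```bash
python3 look.py 6
```

```text
7.85 [0.54331789 0.10830809 0.24371666] [-0.57043646 -0.25591401 -0.41912312] local [-0.06045629  0.19985933]
```

View pics/z6.png

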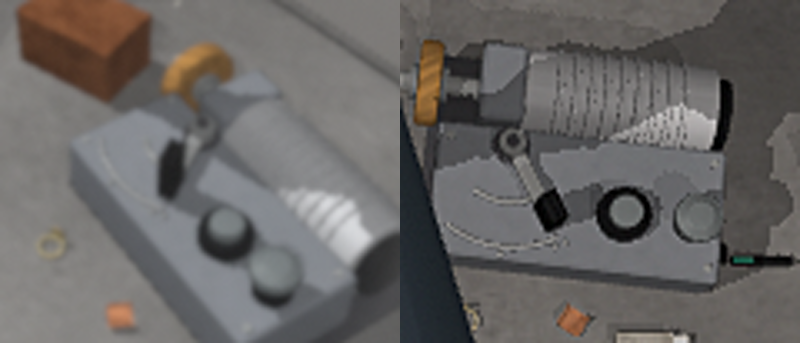

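View pics/wrist6.png

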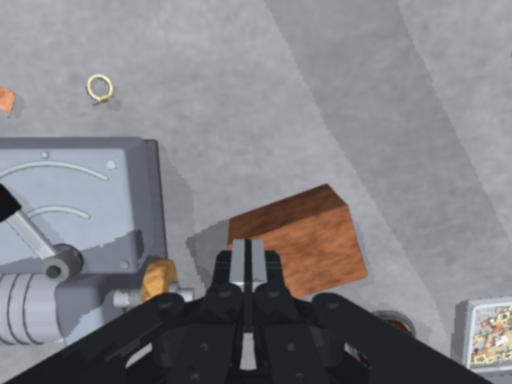

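Run:
```python
from h import *
import cv2
t=lambda x,y:(260+(x-400-1.2)/3.333,125+(y-1.2)/3.333)
p=ray('top',*t(512,142),.088)[:2];a=ray('top',*t(551,209),.115)[:2]
pl,al=RD.T@(p-O),RD.T@(a-O);d=al-pl
print(pl,al,'theta',.55-np.arctan2(d[1],-d[0]),np.linalg.norm(d))
f=cv2.imread('pics/top6.png')
g=cv2.cvtColor(f,cv2.COLOR_BGR2GRAY)
roi=g[170:210,310:350]; m=(roi<45).astype(np.uint8)
c=max(cv2.findContours(m,cv2.RETR_EXTERNAL,cv2.CHAIN_APPROX_NONE)[0],key=cv2.contourArea)
(u,v),r=cv2.minEnclosingCircle(c);print('collar',u+310,v+170,r,ray('top',u+310,v+170,.08))
# start cap
mm=np.zeros_like(m);cv2.drawContours(mm,[c],-1,1,-1);ins=(mm&(roi>60)).astype(np.uint8)
n,l,st,ce=cv2.connectedComponentsWithStats(ins);k=1+np.argmax(st[1:,4]);print(st[k],ce[k]+[310,170],ray('top',*(ce[k]+[310,170]),.092))
```

```text
[-0.00159251  0.05701963] [-0.05528633  0.02505546] theta 1.0869597550549495 0.06248787712135681
collar 326.8717956542969 188.71794891357422 8.327908515930176 [ 0.52697802 -0.12521788  0.08      ]
[13 14 10  9 78] [327.5 188. ] [ 0.52642914 -0.1247464   0.092     ]
```

Run:
```python
from h import *
print(delta([.5255,-.1275,.24]),delta([.5255,-.1275,.19]))
```

```text
[ -1.46 -23.07   0.32] [ -1.46 -23.07   5.32]
```

Call:
{"name": "move_arm", "arguments": {"rows": [{"fingers":0,"delta_pos":[-0.2,-4,0],"spin":0},{"fingers":0,"delta_pos":[-0.5,-8,0],"spin":0},{"fingers":0,"delta_pos":[-0.8,-13,0],"spin":0},{"fingers":0,"delta_pos":[-1.2,-18,0],"spin":0},{"fingers":0,"delta_pos":[-1.4,-22,0.5],"spin":0},{"fingers":0,"delta_pos":[-1.4,-23,2.5],"spin":0},{"fingers":0,"delta_pos":[-1.4,-23,4.5],"spin":0},{"fingers":0,"delta_pos":[-1.4,-23,5.3],"spin":0}]}}

```text
time_s: 9.0
tcp_pos: [0.5241, -0.1273, 0.189]
ee_rot: [0.071, 0.997, -0.0, -0.001]
wrist_force: [-0.5, -0.1, 0.1]
width: -0.001
```

```bash
python3 look.py 7; python3 -c "
from h import *
print(delta([.5255,-.1275,.165]))"
```

```text
9.0 [ 0.52409022 -0.12731324  0.18897438] [-0.50117042 -0.07489927  0.08037487] local [-0.0468525  -0.03615349]
[-0.05 -0.11  2.5 ]
```

View pics/z7.png

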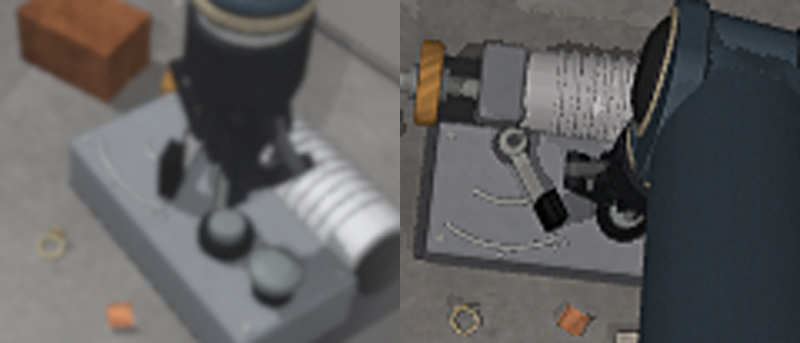

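View pics/wrist7.png

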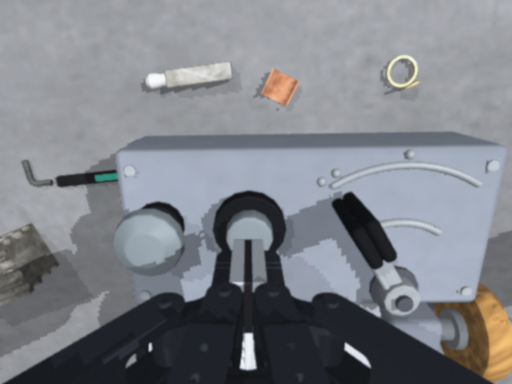

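Run:
```python
from h import *
i=robot.camera_info('wrist');K=np.array(i['camera_matrix']);T=np.array(i['cam_to_world'])
s=robot.sense()
for z in (.116,.092):
    p=T[:3,:3].T@(np.r_[s['tcp_pos'][:2],z]-T[:3,3]);q=K@p;print(z,q[:2]/q[2])
print(ray('wrist',249,230,.092))
```

```text
0.116 [248.33250451 254.35063137]
0.092 [248.25233822 232.36143782]
[ 0.52380611 -0.12573322  0.092     ]
```

Call:
{"name": "move_arm", "arguments": {"rows": [{"fingers":0,"delta_pos":[0,0,1.0],"spin":0},{"fingers":0,"delta_pos":[0,0,1.9],"spin":0},{"fingers":0,"delta_pos":[0,0,2.3],"spin":0},{"fingers":0,"delta_pos":[0,0,2.7],"spin":0},{"fingers":0,"delta_pos":[0,0,3.1],"spin":0},{"fingers":0,"delta_pos":[0,0,3.4],"spin":0},{"fingers":0,"delta_pos":[0,0,3.6],"spin":0},{"fingers":0,"delta_pos":[0,0,3.6],"spin":0}]}}

```text
time_s: 10.15
tcp_pos: [0.5253, -0.126, 0.158]
ee_rot: [0.07, 0.998, 0.001, -0.0]
wrist_force: [-11.2, 3.4, 35.2]
width: 0.003
```

```bash
python3 look.py 8
```

```text
10.15 [ 0.52527395 -0.12599347  0.15801211] [-11.20580252   3.40671881  35.21345864] local [-0.04586305 -0.03468243]
```

View pics/wrist8.png

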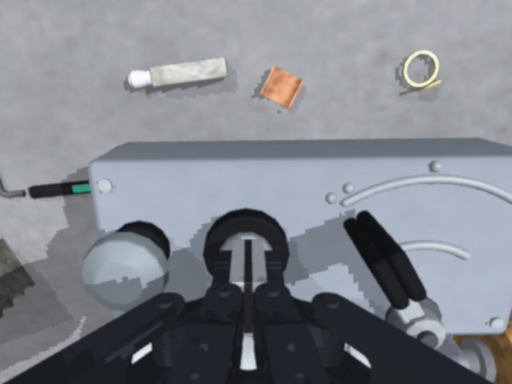

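Call:
{"name": "move_arm", "arguments": {"rows": [{"fingers":0,"delta_pos":[0,0,-0.6],"spin":0},{"fingers":0,"delta_pos":[0,0,-1.5],"spin":0},{"fingers":0,"delta_pos":[0,0,-3],"spin":0},{"fingers":0,"delta_pos":[0,0,-6],"spin":0},{"fingers":0,"delta_pos":[0,0,-10],"spin":0},{"fingers":0,"delta_pos":[0,4,-12],"spin":0},{"fingers":0,"delta_pos":[0,9,-13],"spin":0},{"fingers":0,"delta_pos":[0,14,-13],"spin":0}]}}

```text
time_s: 11.3
tcp_pos: [0.5454, 0.0139, 0.2857]
ee_rot: [0.07, 0.998, 0.0, 0.002]
wrist_force: [0.9, -1.2, -0.0]
width: 0.001
```

Call:
{"name": "move_arm", "arguments": {"rows": [{"fingers":0,"delta_pos":[1,4,0],"spin":0},{"fingers":0,"delta_pos":[2,8,0],"spin":0},{"fingers":0,"delta_pos":[3,12,0],"spin":0},{"fingers":0,"delta_pos":[4,16,0],"spin":0},{"fingers":0,"delta_pos":[4,18,0],"spin":0},{"fingers":0,"delta_pos":[4,18,0],"spin":0},{"fingers":0,"delta_pos":[4,18,0],"spin":0},{"fingers":0,"delta_pos":[4,18,0],"spin":0}]}}

```text
time_s: 12.3
tcp_pos: [0.5304, 0.1945, 0.2839]
ee_rot: [0.071, 0.997, -0.0, 0.0]
wrist_force: [1.1, 0.5, 0.2]
width: -0.001
```

```bash
python3 look.py 9
python3 - <<'E'
import cv2,numpy as np
a=cv2.imread('pics/top0.png');b=cv2.imread('pics/top9.png')
cv2.imwrite('pics/cmp.png',np.hstack([cv2.resize(x[125:245,195:395],(400,240)) for x in (a,b)]))
E
```

```text
12.3 [0.53035667 0.19448758 0.28394605] [1.09143386 0.47226723 0.16438943] local [-0.08523291  0.28341182]
```

View pics/z9.png

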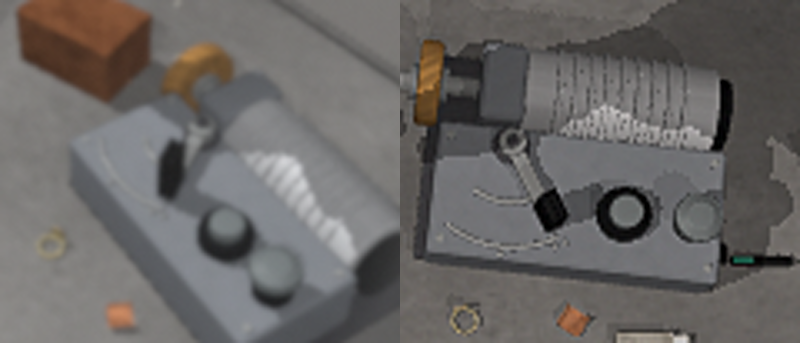

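View pics/cmp.png

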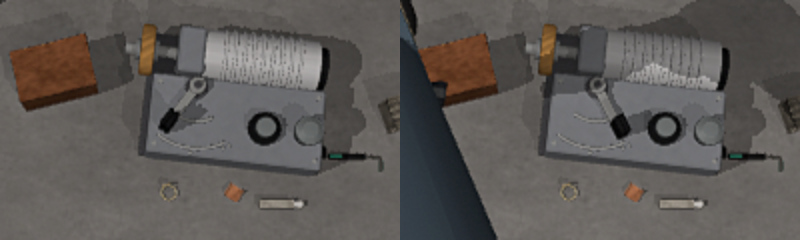

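Lever in high, button back up, drive and bystanders unmoved, arm clear.

```bash
python3 -c "
from rig import robot
print(robot.close_job())"
```

```text
the job is handed in; nothing more can be done
None
```

The gear lever is in high, the start button was pressed fully and released, and the job was handed in at about 12.5 s of the 43 s allowed.

- **Lever:** With the shut fingers I pushed the paddle from off, past low, into high. The top view measured 1.09 rad against 1.10 nominal, and the two studs showed beside the paddle. The push peaked at about 11 N in the readings.
- **Start button:** I pressed it only after that check. The fingertips reached z = 0.085 m, a little below the fully-down height of 0.086 m. The vertical force ended at about 35 N (37 N in all), much firmer than the 4 N needed because the arm is stiffer vertically than I had assumed. I then lifted straight up and moved clear.
- **Last pictures:** The lever is still in high, the start button looks back up, and the stop button was not touched. The drive and the bystanders in view look unmoved. The arm hides part of the wood block in the last top view, but the scene view shows it in place.
- **Disagreement:** The three cameras differed by about 5 mm on the drive's position. I worked from the average of the top and scene views. Before the press, the wrist view put the button within about 2 mm of the point I was aiming at.

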